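# Lunch tray over the gap onto the kitchen trolley

## Robot

A 6-joint arm with a two-finger parallel gripper is mounted at the origin on the work surface. World frame = base frame: x ahead of the robot, y to its left, z up, the work surface at z = 0. Lengths are in mm, angles in rad, forces in N, time in s.
With the tool pointing down it reaches from about 300 to 750 mm from the base axis. Payload 8.5 kg.
Tool frame: the origin (TCP) lies midway between the tips of the shut fingers; the grasp point (between the pads) lies 19 mm behind it (r.grasp_offset is the z of the grasp point in the tool frame, in mm); z points along the fingers, x is the direction in which the jaws open and shut, and the axes are right-handed (so a half turn about z gives the same grasp; the last joint's range is limited). The gripper opens to 88 mm and grips with 3 to 60 N. Pads are 18 mm wide; open, the fingers measure 123 mm over their backs; the gripper's body (75 mm by 187 mm) begins 45 mm behind the grasp point.
Start: joints at [1.071, 0.381, 1.297, -0, 1.464, -0.215], TCP at [154.523, 527.829, 238.748] pointing down, gripper open.
Joint ranges: [-3.11, 3.11], [-0.89, 2.33], [0.22, 2.48], [-1.42, 4.56], [0.17, 2.85], [-2.88, 2.88]. Speed limits (rad/s): [2.39, 2.39, 3.14, 3.14, 3.14, 3.14].

## Interface

Orientations are given as a unit quaternion [x, y, z, w].
In Python, from station import r gives the robot as it stands.
- The arm moves only by the tool send_rows, never from a script. Its argument "increments" is a list of rows, each an object with "grip": the opening, from 0 (shut) to 1 (fully open); "travel": the shift along the world's x, y, z in cm, a list of three; "turn": the turn about the world's z in rad. A call has 1 to 20 rows; each row is the pose to reach, as a shift and turn from the pose commanded when the call began; what a row does not reach only later rows make up. A row lasts 1/12 s, in which the tool goes at most 41.7 mm and 7.16 degrees, less where a joint would pass 70% of its speed; a pose out of reach is approached as far as the arm can. A call with a gripper value outside its range is refused whole. The fingers move at their own pace and stop on an object; the grip force is fixed at half the most. Time passes only in rows, so rows that repeat a pose let the fingers close. It gives the time, the measured TCP pose, the force and the opening at its end, in the units of the state.
- r.get_obs(): the state, without advancing time (a new reading comes with each control period).
- r.camera(name): name is "scene" or "top" or "wrist"; returns a dict with "image" (400x640x3 uint8, red, green, blue), "range_z" (400x640 float32, mm along the optical axis (not along the pixel's ray), 0 where there is no reading), "intrinsics" (3x3 intrinsics, pixels), "R" (3x3) and "t" (3): a world point X has camera coordinates R X + t. Camera axes: x right, y down, z forward; pixel columns grow to the right and rows downward; lengths in mm; the calibration is good to about 2 mm. A picture is of the moment at which its call begins.
- r.close_job(): hands the job in, once; it reports no verdict.
The state is a dict: "time_s": time; "qpos": joint angles; "joint_velocities": joint speeds; "effort": joint torques, N m; "tool_pos": TCP position; "tool_rot": TCP orientation; "force": force on the tool from outside, world axes, zero at the start; "moment": the same for the moment, N m; "finger_gap": finger opening in mm.
Only numpy, scipy, OpenCV 4.12 (cv2) and the standard library are available. Lean on these libraries where they do the work, as an engineer would, in place of code of your own. Each camera call takes 0.05 s, during which the arm holds its last target. There are 200 camera calls.

## Task

Stand the full tiffin carrier in the empty front half of the bamboo tray, then slide the tray off the counter, nose first, across the open gap onto the trolley, holding it level so that its nose never dips into the gap and its tail is never lifted. Push it gently home between the rails until its nose sits snug and square against the tray stop, and leave it there with the carrier upright and the snack box still in the tray; leave everything else alone.

Things in the scene. Friction and masses are not known exactly. Their poses are not given: they have to be found in the camera images.
- tiffin_bar (a point): Middle of the tiffin carrier's carrying bar, the place to grip it: a round wooden rod 12 mm thick, 92 mm long along this frame's x axis, its centre 165 mm above the carrier's underside, with 37 mm clear below it to the lid. z is up.
- tiffin_mid (a point): Loaded tiffin carrier: round two-tier aluminium can, 113 mm across at the lid, 122 mm high to the lid's top, a wire strap and clamp lever at each end of the bar (134 mm over the levers). Point: on its axis, 60 mm above its underside; axes as tiffin_bar. 0.65 to 0.95 kg, free-standing.
- tray_mid (a point): Centre of the bamboo tray, 16 mm above its underside. Tray 200 mm wide (x), 310 mm long (y), 0.5 kg; floor 8 mm thick, side walls 32 mm high, end walls 34 mm high and 12 mm thick. Lower edges of the ends are rounded (radius 8 mm). +y points to the nose, the end that crosses first. Snack box in the tail half, nose half empty.
- tray_grip (a point): Middle of the tail grip board, which stands in the middle of the tray's end wall, flush with it: 12 mm thick along the tray's y, 100 mm long along x, top 65 mm above the tray's underside. Point: 48 mm above the underside, 149 mm behind tray_mid. About 50 mm of bare floor lies between board and snack box. The nose end has the same board.
- tray_nose (a point): Middle of the tray's front end face, at the level of its underside (155 mm ahead of tray_mid). With the carrier aboard the tray is nose-heavy: if nothing holds its tail down it tips nose first once about 120 mm overhangs the counter.
- tray_tail (a point): Middle of the tray's rear end face, at the level of its underside (155 mm behind tray_mid).
- tray_free (a point): Middle of the empty nose half of the tray, on the upper face of its floor, 64 mm ahead of tray_mid: the tiffin carrier is to stand here, give or take 20 mm.
- snack_box: White plastic snack box with hinged flap, 120 x 60 mm, 40 mm high, 0.12 kg, loose in the tail half of the tray; origin at the centre of its underside. It rides along.
- trolley: Slim kitchen trolley, braked, does not move. Deck 250 mm wide (x), 385 mm long (y), 1 to 6 mm lower than the counter. Origin: middle of the deck's open edge, on its top face; +y points from there to the far end. The counter's edge runs along world x at y = 0.110 m, its top at z = 0; the open gap between it and the deck is 143 to 163 mm wide. Two-bar rails on both long sides.
- end_rail: The rail across the trolley's far end, 46 mm high; origin and axes as the trolley's. It carries the tray stop: an upright aluminium bar across the deck, 12 to 38 mm above it, clamped with two black clamps to the side rails just in front of the end rail. Its face is 320 to 352 mm from the open edge, where the last tray left it: not measured, found by feel or sight.
- trolley_mouth (a point): Middle of the open edge, where the tray enters; axes as the trolley's. 212 mm between the side rails (lower bars 18 mm above the deck, tops 46 mm): 6 mm of play on each side of the tray; over the first 50 mm they flare out. The loaded tray rubs with 4 to 22 N as it slides; the stop is felt as a rise above that.
- bamboo_fork: Bamboo fork, 155 mm long, lying on the counter; bystander.
- salt_shaker: Glass salt shaker with aluminium twist top, 44 mm across, 79 mm high; bystander.
- kopi_mug: White mug, 76 mm across, 85 mm high; bystander.
- rice_bowl: Blue bowl, 116 mm across, 55 mm high; bystander.
- soy_bottle: Amber bottle, 60 mm across, 190 mm high; bystander.
- chilli_jar: Glass jar with steel lid, 68 mm across, 85 mm high; bystander.
There are look-alikes about, which are no part of the job. Of the things shaped like the part that bears tiffin_bar, the aluminium one is meant.

How it is judged (in metres and radians):
On the way, in this order (a step that is already met when the one before it is completed fails the run):
1. the tiffin carrier stands released and upright in the front half of the tray, while the tray is still on the counter (x of tiffin_mid in the frame of tray_mid between -0.036 and 0.036 m and y of tiffin_mid in the frame of tray_mid between 0.02 and 0.09 m and z of tiffin_mid in the frame of tray_mid between 0.044 and 0.062 m and angle between tiffin_mid's own z axis and vertical below 0.1 rad and contact force between the fingers and tiffin below 0.1 N and world y of tray_nose below 0.13 m), for 0.2 s.
2. the tray bridges the gap: its nose is over the trolley's deck while its tail is still on the counter (y of tray_nose in the frame of trolley above 0.004 m and world y of tray_tail below 0.105 m and angle between tray_mid's own z axis and vertical below 0.05 rad), for 0.05 s.
3. the tray is pressed home: its nose bears on the tray stop (contact force between tray and end_rail above 2 N and y of tray_nose in the frame of trolley above 0.317 m), for 0.05 s.
At the end, for the whole second after the job is handed in: Tray flat on the trolley deck (nose, tail within 3 mm of deck level), left where it met the stop (nose 317 to 355 mm from the open edge), square within 0.02 rad, within 12 mm of mid; tiffin upright (0.1 rad) on the tray floor, front half; snack box flat on it, tail half; all at rest (y of tray_nose in the frame of trolley between 0.317 and 0.355 m and x of tray_nose in the frame of trolley between -0.012 and 0.012 m and z of tray_tail in the frame of trolley between -0.003 and 0.003 m and z of tray_nose in the frame of trolley between -0.003 and 0.003 m and angle between the y axis of tray_mid and the y axis of trolley, either way round below 0.02 rad and x of tiffin_mid in the frame of tray_mid between -0.036 and 0.036 m and y of tiffin_mid in the frame of tray_mid between 0.02 and 0.09 m and z of tiffin_mid in the frame of tray_mid between 0.044 and 0.062 m and angle between tiffin_mid's own z axis and vertical below 0.1 rad and x of snack_box in the frame of tray_mid between -0.05 and 0.05 m and y of snack_box in the frame of tray_mid between -0.12 and -0.02 m and z of snack_box in the frame of tray_mid between -0.012 and -0.004 m and linear speed of tray below 0.01 m/s and linear speed of tiffin below 0.02 m/s); the robot touches nothing.
It fails at once if the tray's nose dipped into the gap (more than 12 mm below the counter top) (height (world z) of tray_nose below -0.012 m).
It fails at once if the tray was lifted (its tail more than 20 mm above the counter top) (height (world z) of tray_tail above 0.02 m).
It fails at once if the tray was rammed against the tray stop (more than 25 N) (contact force between tray and end_rail above 25 N).
It fails at once if the tiffin carrier was tipped (more than 0.35 rad) (angle between tiffin_mid's own z axis and vertical above 0.35 rad).
It fails at once if a bystander on the counter was disturbed (moved more than 20 mm; fork 25 mm) (distance of bamboo_fork from where it was at the start of the episode above 0.025 m or distance of any of salt_shaker, kopi_mug, rice_bowl, soy_bottle, chilli_jar from where it was at the start of the episode above 0.02 m).
It also fails if it takes over 69 s, if anything falls off the work surface, if the arm or the gripper's body presses on something with over 40 N, if the wrist force passes 120 N, or if a joint passes its speed limit or range.

## Working session

There is one attempt and no reset: what is moved stays moved. The work goes in short steps, Python scripts to look and compute and a tool call to move; the robot and the scene stay as the last step left them, time stands still between calls to the robot, and variables do not carry over. Pictures are saved under pics/ and viewed, about 8 in all and at most 12, crops included, and the job is handed in when it is done.

Besides the shell and the picture viewer there is one more tool, called after "Request:" as a command line: name --argument value ..., lists and objects as JSON in quotes. send_rows: Moves the arm, as the interface text tells. Its arguments: {"type":"object","properties":{"increments":{"type":"array"}},"required":["increments"]}

```bash
mkdir -p pics; cat > h.py <<'E'
from station import r
import numpy as np, cv2
def snap(n,f,crop=None,s=1):
    c=r.camera(n); im=c["image"][:,:,::-1]
    np.savez('/tmp/'+f,**{k:np.array(c[k]) for k in c})
    if crop: x0,y0,x1,y1=crop; im=im[y0:y1,x0:x1]
    cv2.imwrite('pics/'+f+'.png',cv2.resize(im,None,fx=s,fy=s,interpolation=cv2.INTER_CUBIC)); return c
def load(f): return dict(np.load('/tmp/'+f+'.npz'))
def world(c):
    z=c["range_z"]; v,u=np.mgrid[:400,:640]; K=c["intrinsics"]
    P=np.stack([(u-K[0,2])/K[0,0]*z,(v-K[1,2])/K[1,1]*z,z],-1)
    return (P-c["t"])@c["R"]
E
python3 - <<'E'
from h import *
a=snap("top","top1"); b=snap("scene","scene1")
o=r.get_obs(); print({k:np.round(v,3) for k,v in o.items()})
for c in(a,b): print(np.round(c["R"],3).tolist(),c["t"],c["intrinsics"][0,0])
E
```

```text
{'time_s': np.float64(0.1), 'qpos': array([ 1.071,  0.381,  1.298, -0.   ,  1.464, -0.215]), 'joint_velocities': array([-0.002, -0.002, -0.003, -0.001, -0.001, -0.001]), 'effort': array([ 3.0000e-03, -4.3864e+01, -2.2491e+01,  7.1000e-02,  3.4000e-02,
       -0.0000e+00]), 'tool_pos': array([154.409, 527.625, 238.228]), 'tool_rot': array([ 0.8  ,  0.6  , -0.001,  0.   ]), 'force': array([ 0.254, -0.208,  0.556]), 'moment': array([0.   , 0.02 , 0.048]), 'finger_gap': np.float64(88.04)}
[[-0.093, -0.996, 0.001], [-0.976, 0.091, -0.2], [0.199, -0.019, -0.98]] [ -68.99617641  518.66864311 1027.70154995] 424.642563001733
[[0.239, 0.971, -0.001], [0.796, -0.196, -0.572], [-0.556, 0.136, -0.82]] [ 2.41417054e-01 -3.36271842e+02  1.70369677e+03] 433.1341629095055
```

```bash
ls .
```

```text
h.py
pics
```

View pics/top1.png

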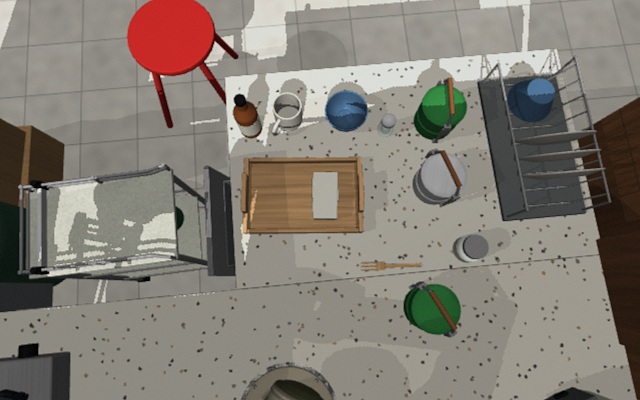

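View pics/scene1.png

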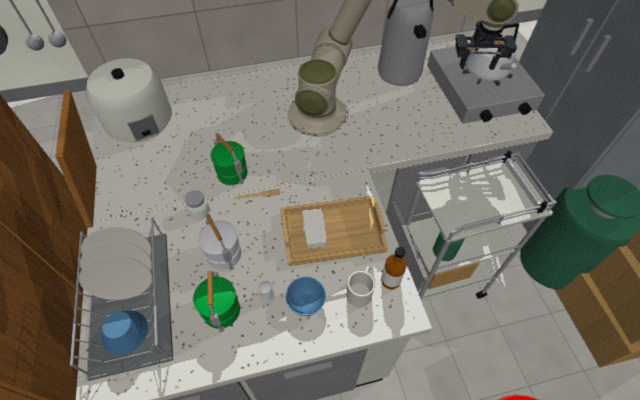

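Candidates in the top view are the green carrier at (440,110), the green one at (432,308) and the aluminium one at (440,177). I choose the aluminium one, and will measure it and check it in a crop.

```bash
python3 - <<'E'
from h import *
c=load("top1"); W=world(c); im=c["image"]
cv2.imwrite('pics/crop.png',cv2.resize(im[140:220,380:500,::-1],None,fx=5,fy=5,interpolation=cv2.INTER_CUBIC))
m=np.zeros((400,640),bool); m[140:215,405:475]=1
p=W[m&(W[...,2]>150)&(W[...,2]<185)]; print('bar n',len(p),p.mean(0),p.min(0),p.max(0)); 
d=np.linalg.svd(p[:,:2]-p[:,:2].mean(0))[2][0]; print('dir',d,np.degrees(np.arctan2(d[1],d[0])), np.ptp((p[:,:2]-p[:,:2].mean(0))@d))
p=W[m&(abs(W[...,2]-120)<6)]; (ct,rad)=cv2.minEnclosingCircle(p[:,:2].astype(np.float32)); print('lid',len(p),ct,rad,np.median(p[:,2]))
# tray
m[:]=0; m[150:240,235:370]=1
for lo,hi in((24,40),(50,72),(4,14),(40,49)):
    q=m&(W[...,2]>lo)&(W[...,2]<hi); p=W[q]; print(lo,hi,len(p),cv2.minAreaRect(p[:,:2].astype(np.float32)),np.median(p[:,2]))
q=m&(W[...,2]>50)&(W[...,2]<72)
for s in(300,):
    for t in(q&(np.arange(640)<s),q&(np.arange(640)>s)):
        p=W[t]; print('board',p[:,:2].mean(0),cv2.minAreaRect(p[:,:2].astype(np.float32)))
for (u,v) in [(325,185),(325,210),(325,180),(300,180)]: print(u,v,W[v,u])
# trolley deck
for (u,v) in [(170,180),(140,200),(100,220),(60,240),(170,250),(172,200),(180,255),(45,225),(40,180),(40,270),(100,175),(100,277),(30,230),(210,220),(188,200)]: print(u,v,np.round(W[v,u],1),im[v,u])
for v in (190,215,240): print(v,[(u,*np.round(W[v,u]).astype(int)) for u in range(165,240,3)])
for v in (210,): print(v,[(u,*np.round(W[v,u]).astype(int)) for u in range(20,70,2)])
E
```

```text
bar n 233 [ 531.15405999 -426.79421954  167.20336892] [ 482.83277083 -446.79130567  150.3449746 ] [ 581.97027603 -409.25748217  172.79538123]
dir [-0.95824118 -0.28596125] -163.38368433972272 103.69381418090478
lid 1137 (532.31103515625, -426.81964111328125) 66.31527709960938 117.59513246002831
24 40 1352 ((535.2225341796875, -80.01443481445312), (309.5185852050781, 201.20437622070312), 85.06402587890625) 31.159767745861565
50 72 477 ((527.4702758789062, -79.53103637695312), (310.5809326171875, 111.71418762207031), 85.10768127441406) 63.25198489621509
4 14 5513 ((540.3168334960938, -79.66122436523438), (358.3594055175781, 242.2400360107422), 85.47127532958984) 7.302836372427372
40 49 1045 ((529.7076416015625, -81.24124145507812), (305.7417297363281, 119.31468200683594), 84.51973724365234) 46.526955417032674
board [545.73322971  67.26224488] ((546.5718383789062, 68.05445861816406), (12.874043464660645, 98.81298065185547), 84.84571075439453)
board [ 519.27517831 -206.51313983] ((519.3095092773438, -170.13832092285156), (128.7158966064453, 110.58463287353516), 86.0482406616211)
325 185 
[... 5321 characters left out ...]
 (42, np.int64(555), np.int64(594), np.int64(27)), (44, np.int64(557), np.int64(597), np.int64(15)), (46, np.int64(562), np.int64(604), np.int64(-6)), (48, np.int64(561), np.int64(598), np.int64(-4)), (50, np.int64(560), np.int64(592), np.int64(-3)), (52, np.int64(559), np.int64(586), np.int64(-3)), (54, np.int64(560), np.int64(584), np.int64(-7)), (56, np.int64(559), np.int64(576), np.int64(-3)), (58, np.int64(559), np.int64(573), np.int64(-6)), (60, np.int64(558), np.int64(567), np.int64(-5)), (62, np.int64(558), np.int64(563), np.int64(-8)), (64, np.int64(557), np.int64(556), np.int64(-6)), (66, np.int64(557), np.int64(553), np.int64(-8)), (68, np.int64(556), np.int64(545), np.int64(-4))]
```

View pics/crop.png

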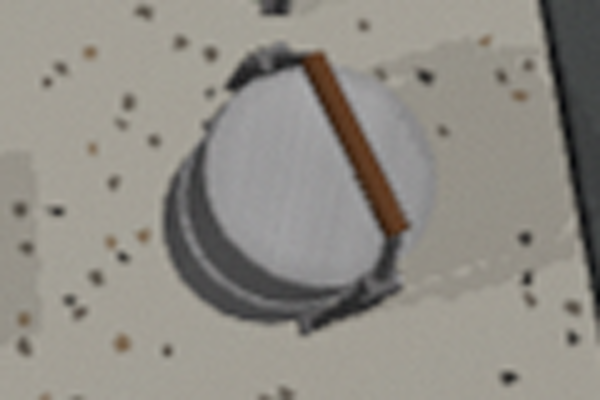

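The crop shows plain aluminium tiers with the wooden bar, so the choice is right. I move above it with the jaws across the bar, via a waypoint clear of the base.

Request:
send_rows --increments '[{"grip": 1,"travel": [29,-43,5],"turn": 0.57},{"grip": 1,"travel": [29,-43,5],"turn": 0.57},{"grip": 1,"travel": [29,-43,5],"turn": 0.57},{"grip": 1,"travel": [29,-43,5],"turn": 0.57},{"grip": 1,"travel": [29,-43,5],"turn": 0.57},{"grip": 1,"travel": [29,-43,5],"turn": 0.57},{"grip": 1,"travel": [29,-43,5],"turn": 0.57},{"grip": 1,"travel": [29,-43,5],"turn": 0.57},{"grip": 1,"travel": [29,-43,5],"turn": 0.57},{"grip": 1,"travel": [29,-43,5],"turn": 0.57},{"grip": 1,"travel": [29,-43,5],"turn": 0.57},{"grip": 1,"travel": [29,-43,5],"turn": 0.57},{"grip": 1,"travel": [29,-43,5],"turn": 0.57}]'

```text
time_s: 1.18
tool_pos: [443.8, 97.7, 288.6]
tool_rot: [0.6, 0.8, -0.0, -0.0]
force: [-0.1, 1.0, 0.2]
finger_gap: 88.5
```

Request:
send_rows --increments '[{"grip": 1,"travel": [8.6,-52.5,3],"turn": 0},{"grip": 1,"travel": [8.6,-52.5,3],"turn": 0},{"grip": 1,"travel": [8.6,-52.5,3],"turn": 0},{"grip": 1,"travel": [8.6,-52.5,3],"turn": 0},{"grip": 1,"travel": [8.6,-52.5,3],"turn": 0},{"grip": 1,"travel": [8.6,-52.5,3],"turn": 0},{"grip": 1,"travel": [8.6,-52.5,3],"turn": 0},{"grip": 1,"travel": [8.6,-52.5,3],"turn": 0},{"grip": 1,"travel": [8.6,-52.5,3],"turn": 0},{"grip": 1,"travel": [8.6,-52.5,3],"turn": 0},{"grip": 1,"travel": [8.6,-52.5,3],"turn": 0},{"grip": 1,"travel": [8.6,-52.5,3],"turn": 0},{"grip": 1,"travel": [8.6,-52.5,3],"turn": 0},{"grip": 1,"travel": [8.6,-52.5,3],"turn": 0},{"grip": 1,"travel": [8.6,-52.5,3],"turn": 0},{"grip": 1,"travel": [8.6,-52.5,3],"turn": 0}]'

```text
time_s: 2.52
tool_pos: [529.3, -424.7, 318.2]
tool_rot: [0.599, 0.8, 0.0, -0.0]
force: [-0.2, 0.5, 0.9]
finger_gap: 88.4
```

```bash
python3 - <<'E'
from h import *
o=r.get_obs(); print(o["tool_pos"],o["tool_rot"],o["force"],r.grasp_offset)
w=snap("wrist","w1"); W=world(w)
m=(W[...,2]>150)&(W[...,2]<185)&(w["range_z"]>0)&(np.hypot(W[...,0]-531,W[...,1]+427)<70); p=W[m]
print(len(p),cv2.minAreaRect(p[:,:2].astype(np.float32)),p[:,2].max())
# trolley from top1
c=load("top1"); W=world(c); u=np.arange(640)[None]; v=np.arange(400)[:,None]
z=W[...,2]; A=(u<215)&(v>150)&(v<290)&(W[...,0]>330)&(W[...,0]<720)&(W[...,1]>240)&(W[...,1]<680)
D=A&(abs(z+5)<6); p=W[D]; print('deck z',np.median(p[:,2]))
e=[p[abs(p[:,0]-x)<5,1].min() for x in range(430,620,20)]; print('edge y',np.round(e,1)); 
q=A&(z>34)&(z<52); p=W[q]; print(cv2.minAreaRect(p[:,:2].astype(np.float32)))
for y in range(260,640,20):
    s=np.sort(p[abs(p[:,1]-y)<5,0]); print(y,len(s),[ (round(np.median(k),1),len(k)) for k in np.split(s,np.where(np.diff(s)>12)[0]+1)] if len(s) else '')
q=A&(z>22)&(z<36); p=W[q]
for x in range(410,640,20):
    s=p[abs(p[:,0]-x)<6]; print(x,np.round(sorted(s[s[:,1]>540][:,1]),0).tolist())
E
```

```text
[ 529.26761009 -424.71884452  318.16890998] [ 5.99335696e-01  8.00497646e-01  1.88818154e-04 -4.54512406e-04] [-0.24325888  0.45854397  0.89190855] -18.700000000000003
1306 ((530.1222534179688, -431.30255126953125), (99.32810974121094, 12.004396438598633), 16.735151290893555) 173.31708342952237
deck z -6.240263929000136
edge y [262.5 262.7 263.5 264.4 265.5 266.7 266.7 266.3 268.9 270.5]
((518.275146484375, 456.94244384765625), (252.2715301513672, 380.4819030761719), 2.114666700363159)
260 6 [(np.float64(403.9), 6)]
280 27 [(np.float64(405.8), 15), (np.float64(643.0), 12)]
300 24 [(np.float64(410.4), 12), (np.float64(638.8), 12)]
320 25 [(np.float64(413.0), 12), (np.float64(632.1), 13)]
340 27 [(np.float64(411.5), 15), (np.float64(630.3), 12)]
360 25 [(np.float64(411.0), 14), (np.float64(632.1), 11)]
380 24 [(np.float64(410.0), 14), (np.float64(630.2), 10)]
400 22 [(np.float64(408.2), 10), (np.float64(630.0), 12)]
420 22 [(np.float64(408.7), 10), (np.float64(628.8), 12)]
440 22 [(np.float64(408.1), 11), (np.float64(628.2), 11)]
460 26 [(np.float64(407.5), 9), (np.float64(626.6), 17)]
[... 2168 characters left out ...]
, 604.0, 604.0, 605.0, 605.0, 639.0, 639.0, 640.0, 642.0]
570 [594.0, 595.0, 596.0, 596.0, 597.0, 597.0, 597.0, 597.0, 597.0, 598.0, 598.0, 599.0, 599.0, 599.0, 599.0, 600.0, 601.0, 602.0, 602.0, 602.0, 603.0, 603.0, 603.0, 604.0, 604.0, 604.0, 641.0, 642.0, 642.0, 646.0]
590 [595.0, 597.0, 597.0, 597.0, 597.0, 597.0, 597.0, 597.0, 598.0, 598.0, 599.0, 599.0, 600.0, 601.0, 602.0, 604.0, 604.0, 604.0, 604.0, 605.0, 606.0, 607.0, 608.0, 644.0]
610 [593.0, 595.0, 596.0, 596.0, 597.0, 598.0, 598.0, 598.0, 598.0, 598.0, 598.0, 599.0, 599.0, 599.0, 599.0, 601.0, 601.0, 601.0, 601.0, 602.0, 603.0, 603.0, 604.0, 606.0, 606.0, 606.0, 606.0, 609.0, 642.0, 646.0, 651.0]
630 [557.0, 570.0, 594.0, 595.0]
```

Request:
send_rows --increments '[{"grip": 1,"travel": [0.1,-0.5,-4],"turn": 0},{"grip": 1,"travel": [0.1,-0.5,-8],"turn": 0},{"grip": 1,"travel": [0.1,-0.5,-12],"turn": 0},{"grip": 1,"travel": [0.1,-0.5,-15],"turn": 0},{"grip": 1,"travel": [0.1,-0.5,-17.2],"turn": 0},{"grip": 1,"travel": [0.1,-0.5,-17.2],"turn": 0},{"grip": 1,"travel": [0.1,-0.5,-17.2],"turn": 0},{"grip": 0.5,"travel": [0.1,-0.5,-17.2],"turn": 0},{"grip": 0.3,"travel": [0.1,-0.5,-17.2],"turn": 0},{"grip": 0.2,"travel": [0.1,-0.5,-17.2],"turn": 0},{"grip": 0,"travel": [0.1,-0.5,-17.2],"turn": 0},{"grip": 0,"travel": [0.1,-0.5,-17.2],"turn": 0},{"grip": 0,"travel": [0.1,-0.5,-17.2],"turn": 0},{"grip": 0,"travel": [0.1,-0.5,-17.2],"turn": 0},{"grip": 0,"travel": [0.1,-0.5,-17.2],"turn": 0},{"grip": 0,"travel": [0.1,-0.5,-17.2],"turn": 0},{"grip": 0,"travel": [0.1,-0.5,-17.2],"turn": 0}]'

```text
time_s: 3.98
tool_pos: [530.2, -430.3, 146.5]
tool_rot: [0.599, 0.8, -0.0, -0.0]
force: [0.6, 0.3, 0.5]
finger_gap: 23.9
```

Request:
send_rows --increments '[{"grip": 0,"travel": [0,0,0],"turn": 0},{"grip": 0,"travel": [0,0,0],"turn": 0},{"grip": 0,"travel": [0,0,0],"turn": 0},{"grip": 0,"travel": [0,0,0],"turn": 0},{"grip": 0,"travel": [0,0,0],"turn": 0},{"grip": 0,"travel": [0,0,0],"turn": 0},{"grip": 0,"travel": [0,0,0.3],"turn": 0},{"grip": 0,"travel": [0,0,0.8],"turn": 0},{"grip": 0,"travel": [0,0,1.5],"turn": 0},{"grip": 0,"travel": [0,0,2],"turn": 0},{"grip": 0,"travel": [0,0,2],"turn": 0}]'

```text
time_s: 4.9
tool_pos: [530.6, -430.5, 168.0]
tool_rot: [0.599, 0.8, -0.0, 0.001]
force: [-0.1, 0.1, -6.3]
finger_gap: 10.6
```

Request:
send_rows --increments '[{"grip": 0,"travel": [0,0,0.5],"turn": 0},{"grip": 0,"travel": [0,0,1.5],"turn": -0.01},{"grip": 0,"travel": [0,0,2.7],"turn": -0.03},{"grip": 0,"travel": [0,0,4],"turn": -0.06},{"grip": 0,"travel": [0,0.2,5.2],"turn": -0.09},{"grip": 0,"travel": [0,0.6,6.2],"turn": -0.12},{"grip": 0,"travel": [0,1.2,7],"turn": -0.15},{"grip": 0,"travel": [0,2,7.4],"turn": -0.18},{"grip": 0,"travel": [0.1,3,7.5],"turn": -0.21},{"grip": 0,"travel": [0.1,4.2,7.5],"turn": -0.24},{"grip": 0,"travel": [0.2,5.6,7.5],"turn": -0.27},{"grip": 0,"travel": [0.3,7.1,7.5],"turn": -0.3},{"grip": 0,"travel": [0.3,8.7,7.5],"turn": -0.33},{"grip": 0,"travel": [0.4,10.3,7.5],"turn": -0.35},{"grip": 0,"travel": [0.4,12,7.5],"turn": -0.37},{"grip": 0,"travel": [0.5,13.7,7.5],"turn": -0.37},{"grip": 0,"travel": [0.5,15.4,7.5],"turn": -0.37},{"grip": 0,"travel": [0.5,17.1,7.5],"turn": -0.37},{"grip": 0,"travel": [0.5,18.8,7.5],"turn": -0.37},{"grip": 0,"travel": [0.5,20.5,7.5],"turn": -0.37}]'

```text
time_s: 6.57
tool_pos: [535.2, -223.7, 241.7]
tool_rot: [0.736, 0.677, 0.0, 0.0]
force: [0.2, 0.1, -6.5]
finger_gap: 10.5
```

Request:
send_rows --increments '[{"grip": 0,"travel": [0,1.7,0],"turn": 0},{"grip": 0,"travel": [0,3.4,0],"turn": 0},{"grip": 0,"travel": [0.1,5.1,0],"turn": 0},{"grip": 0,"travel": [0.1,6.8,0],"turn": 0},{"grip": 0,"travel": [0.2,8.5,0],"turn": 0},{"grip": 0,"travel": [0.2,10.1,0],"turn": 0},{"grip": 0,"travel": [0.3,11.7,0],"turn": 0},{"grip": 0,"travel": [0.3,13.3,0],"turn": 0},{"grip": 0,"travel": [0.4,14.8,0],"turn": 0},{"grip": 0,"travel": [0.4,16.2,0],"turn": 0},{"grip": 0,"travel": [0.5,17.5,0],"turn": 0},{"grip": 0,"travel": [0.5,18.6,0],"turn": 0},{"grip": 0,"travel": [0.5,19.5,0],"turn": 0},{"grip": 0,"travel": [0.5,20.2,0],"turn": 0},{"grip": 0,"travel": [0.5,20.7,0],"turn": 0},{"grip": 0,"travel": [0.5,20.9,0],"turn": 0},{"grip": 0,"travel": [0.5,20.9,0],"turn": 0},{"grip": 0,"travel": [0.5,20.9,0],"turn": 0}]'

```text
time_s: 8.07
tool_pos: [540.3, -16.6, 241.5]
tool_rot: [0.737, 0.676, -0.0, 0.0]
force: [0.4, 0.2, -6.4]
finger_gap: 10.4
```

```bash
python3 - <<'E'
from h import *
o=r.get_obs(); print(o["tool_pos"],o["tool_rot"],o["force"],o["finger_gap"])
c=snap("scene","s2",(200,80,440,280),3)
E
```

```text
[540.30480444 -16.62680945 241.49640806] [ 7.36540108e-01  6.76393857e-01 -1.07218073e-04  8.71690023e-05] [ 0.43303776  0.1748819  -6.39973554] 10.39015628037526
```

View pics/s2.png

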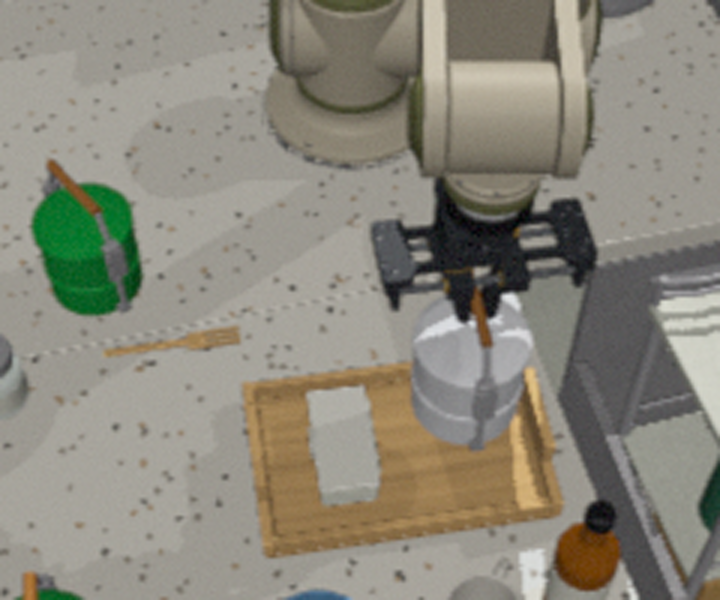

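The carrier hangs upright over the nose half (crop (470,370)). I lower it now.

Request:
send_rows --increments '[{"grip": 0,"travel": [0,0,-0.5],"turn": 0},{"grip": 0,"travel": [0,0,-1.3],"turn": 0},{"grip": 0,"travel": [0,0,-2.3],"turn": 0},{"grip": 0,"travel": [0,0,-3.5],"turn": 0},{"grip": 0,"travel": [0,0,-4.7],"turn": 0},{"grip": 0,"travel": [0,0,-5.8],"turn": 0},{"grip": 0,"travel": [0,0,-6.7],"turn": 0},{"grip": 0,"travel": [0,0,-7.4],"turn": 0},{"grip": 0,"travel": [0,0,-7.9],"turn": 0},{"grip": 0,"travel": [0,0,-8.1],"turn": 0},{"grip": 0,"travel": [0,0,-8.3],"turn": 0},{"grip": 0,"travel": [0,0,-8.5],"turn": 0},{"grip": 0,"travel": [0,0,-8.6],"turn": 0},{"grip": 0,"travel": [0,0,-8.7],"turn": 0},{"grip": 0,"travel": [0,0,-8.7],"turn": 0}]'

```text
time_s: 9.37
tool_pos: [540.3, -16.3, 154.8]
tool_rot: [0.736, 0.677, 0.0, 0.0]
force: [-0.8, 0.5, -5.4]
finger_gap: 10.5
```

Request:
send_rows --increments '[{"grip": 0,"travel": [0,0,-0.05],"turn": 0},{"grip": 0,"travel": [0,0,-0.1],"turn": 0},{"grip": 0,"travel": [0,0,-0.15],"turn": 0},{"grip": 0,"travel": [0,0,-0.15],"turn": 0}]'

```text
time_s: 9.7
tool_pos: [540.6, -16.5, 154.7]
tool_rot: [0.736, 0.677, 0.001, 0.001]
force: [-5.7, 0.5, 8.6]
finger_gap: 10.2
```

Request:
send_rows --increments '[{"grip": 0,"travel": [0,0,0.1],"turn": 0},{"grip": 0,"travel": [0,0,0.1],"turn": 0},{"grip": 0.3,"travel": [0,0,0.1],"turn": 0},{"grip": 0.5,"travel": [0,0,0.1],"turn": 0},{"grip": 0.6,"travel": [0,0,0.1],"turn": 0},{"grip": 0.6,"travel": [0,0,0.1],"turn": 0},{"grip": 0.6,"travel": [0,0,0.1],"turn": 0},{"grip": 0.6,"travel": [0,0,0.1],"turn": 0},{"grip": 0.6,"travel": [0,0,0.1],"turn": 0},{"grip": 0.6,"travel": [0,0,1.5],"turn": 0},{"grip": 0.6,"travel": [0,0,4.5],"turn": 0},{"grip": 0.6,"travel": [0,0,7.5],"turn": 0},{"grip": 0.6,"travel": [0,0,10],"turn": 0},{"grip": 0.6,"travel": [0,0,10],"turn": 0}]'

```text
time_s: 10.87
tool_pos: [541.7, -16.6, 258.0]
tool_rot: [0.736, 0.677, 0.002, 0.004]
force: [0.3, -0.4, 1.2]
finger_gap: 52.7
```

Request:
send_rows --increments '[{"grip": 0.6,"travel": [-0.8,-4,0],"turn": 0},{"grip": 0.6,"travel": [-1,-8,0],"turn": 0},{"grip": 0.6,"travel": [-1.2,-12,0],"turn": 0},{"grip": 0.6,"travel": [-1.4,-16,0],"turn": 0},{"grip": 0.6,"travel": [-1.6,-19,0],"turn": 0},{"grip": 0.6,"travel": [-1.8,-21.2,-3],"turn": 0},{"grip": 0.6,"travel": [-1.8,-21.2,-6],"turn": 0},{"grip": 0.6,"travel": [-1.8,-21.2,-6],"turn": 0}]'

```text
time_s: 11.53
tool_pos: [519.9, -228.2, 187.2]
tool_rot: [0.737, 0.676, -0.001, -0.005]
force: [0.7, 0.6, -1.5]
finger_gap: 53.1
```

```bash
python3 - <<'E'
from h import *
o=r.get_obs(); print(o["time_s"],o["tool_pos"],o["tool_rot"],o["force"])
def meas(W,z0=0):
    ok=np.isfinite(W).all(-1)
    q=ok&(W[...,2]>58)&(W[...,2]<72)&(abs(W[...,0]-522)<75)&(abs(W[...,1]+228)<15)
    p=W[q]; print('tail board',len(p), cv2.minAreaRect(p[:,:2].astype(np.float32)) if len(p)>5 else '', np.median(p[:,2]) if len(p) else '')
w=snap("wrist","w2"); meas(world(w)); t=snap("top","top2"); W=world(t); meas(W)
q=(W[...,2]>26)&(W[...,2]<38)&(W[...,0]>420)&(W[...,0]<660)&(W[...,1]<90)&(W[...,1]>-250); v,u=np.nonzero(q); p=W[q]; p=p[(p[:,0]<445)|(p[:,0]>625)|1]; print(cv2.minAreaRect(p[:,:2].astype(np.float32)))
q=(abs(W[...,2]-128)<5)&(abs(W[...,0]-540)<80)&(abs(W[...,1]+16)<80); p=W[q]; print('lid',len(p),cv2.minEnclosingCircle(p[:,:2].astype(np.float32)),np.median(p[:,2]))
a=np.hstack([w["image"],t["image"][100:300,220:520].repeat(2,0)[:, :]])[:,:,::-1]
cv2.imwrite('pics/p5.png',cv2.resize(a,(800,int(800*a.shape[0]/a.shape[1]))))
E
```

```text
11.5333 [ 519.90892247 -228.15610235  187.15495261] [ 0.73721445  0.67563771 -0.00106489 -0.00523455] [ 0.74905246  0.58211836 -1.53282922]
tail board 1618 ((522.2684326171875, -231.17872619628906), (12.000732421875, 99.53407287597656), 85.12140655517578) 64.76058182780662
tail board 0  
((646.6372680664062, 58.581912994384766), (0.0, 0.0), 0.0)
lid 1111 ((542.0208740234375, -14.799981117248535), 67.03254699707031) 126.04657661817332
```

View pics/p5.png

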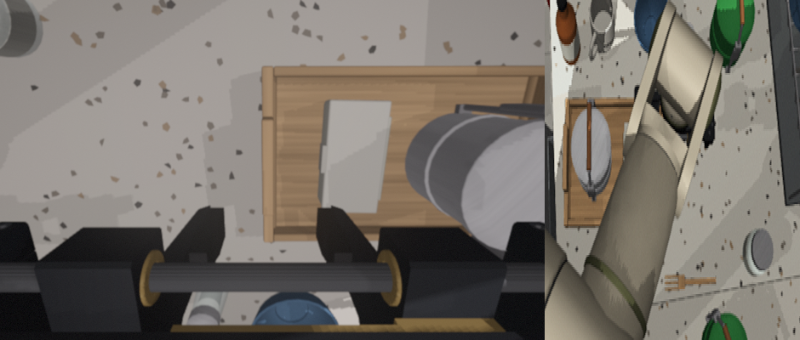

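The carrier stands upright in the nose half, with the tail board at wrist-view px (395,225) of the mosaic. Next I descend over the tail board.

Request:
send_rows --increments '[{"grip": 0.5,"travel": [0,-0.15,0],"turn": 0},{"grip": 0.5,"travel": [0,-0.15,-3],"turn": 0},{"grip": 0.5,"travel": [0,-0.15,-6],"turn": 0},{"grip": 0.5,"travel": [0,-0.15,-9],"turn": 0},{"grip": 0.5,"travel": [0,-0.15,-12],"turn": 0},{"grip": 0.5,"travel": [0,-0.15,-14.5],"turn": 0},{"grip": 0.5,"travel": [0,-0.15,-16],"turn": 0},{"grip": 0.5,"travel": [0,-0.15,-16.4],"turn": 0},{"grip": 0.3,"travel": [0,-0.15,-16.4],"turn": 0},{"grip": 0.25,"travel": [0,-0.15,-16.4],"turn": 0},{"grip": 0.25,"travel": [0,-0.15,-16.4],"turn": 0},{"grip": 0.25,"travel": [0,-0.15,-16.4],"turn": 0},{"grip": 0.25,"travel": [0,-0.15,-16.4],"turn": 0}]'

```text
time_s: 12.72
tool_pos: [522.6, -230.0, 30.0]
tool_rot: [0.736, 0.677, 0.0, 0.001]
force: [-0.2, 0.4, 0.2]
finger_gap: 22.0
```

Request:
send_rows --increments '[{"grip": 0.15,"travel": [0,0,0],"turn": 0},{"grip": 0.1,"travel": [0,0,0],"turn": 0},{"grip": 0,"travel": [0,0,0],"turn": 0},{"grip": 0,"travel": [0,0,0],"turn": 0},{"grip": 0,"travel": [0,0,0],"turn": 0},{"grip": 0,"travel": [0,0,0],"turn": 0},{"grip": 0,"travel": [0,0,0],"turn": 0},{"grip": 0,"travel": [0,0,0],"turn": 0}]'

```text
time_s: 13.38
tool_pos: [522.4, -230.1, 29.4]
tool_rot: [0.736, 0.676, -0.0, 0.001]
force: [-2.0, -1.8, 5.3]
finger_gap: 11.7
```

Gripped, at 11.7 mm. I push forward gently, squaring up to the trolley's axis on the way and keeping light down-pressure.

Request:
send_rows --increments '[{"grip": 0,"travel": [0.01,0.2,-0.02],"turn": 0.001},{"grip": 0,"travel": [0.04,0.6,-0.03],"turn": 0.004},{"grip": 0,"travel": [0.08,1.1,-0.03],"turn": 0.007},{"grip": 0,"travel": [0.11,1.6,-0.03],"turn": 0.01},{"grip": 0,"travel": [0.15,2.1,-0.03],"turn": 0.013},{"grip": 0,"travel": [0.18,2.6,-0.03],"turn": 0.017},{"grip": 0,"travel": [0.22,3.1,-0.03],"turn": 0.02},{"grip": 0,"travel": [0.25,3.6,-0.03],"turn": 0.023},{"grip": 0,"travel": [0.29,4.1,-0.03],"turn": 0.026},{"grip": 0,"travel": [0.32,4.6,-0.03],"turn": 0.029},{"grip": 0,"travel": [0.36,5.1,-0.03],"turn": 0.033},{"grip": 0,"travel": [0.39,5.6,-0.03],"turn": 0.036},{"grip": 0,"travel": [0.43,6.1,-0.03],"turn": 0.039},{"grip": 0,"travel": [0.46,6.6,-0.03],"turn": 0.042},{"grip": 0,"travel": [0.5,7.1,-0.03],"turn": 0.045},{"grip": 0,"travel": [0.53,7.6,-0.03],"turn": 0.049},{"grip": 0,"travel": [0.57,8.1,-0.03],"turn": 0.052},{"grip": 0,"travel": [0.6,8.6,-0.03],"turn": 0.055},{"grip": 0,"travel": [0.63,9,-0.03],"turn": 0.058},{"grip": 0,"travel": [0.63,9,-0.03],"turn": 0.058}]'

```text
time_s: 15.05
tool_pos: [529.6, -140.5, 29.4]
tool_rot: [0.716, 0.698, 0.0, 0.002]
force: [2.3, -3.5, 5.5]
finger_gap: 11.5
```

Request:
send_rows --increments '[{"grip": 0,"travel": [0.03,0.4,-0.01],"turn": 0.003},{"grip": 0,"travel": [0.07,0.9,-0.01],"turn": 0.006},{"grip": 0,"travel": [0.1,1.4,-0.02],"turn": 0.01},{"grip": 0,"travel": [0.14,1.9,-0.02],"turn": 0.014},{"grip": 0,"travel": [0.17,2.4,-0.02],"turn": 0.018},{"grip": 0,"travel": [0.21,2.9,-0.03],"turn": 0.022},{"grip": 0,"travel": [0.24,3.4,-0.03],"turn": 0.026},{"grip": 0,"travel": [0.28,3.9,-0.04],"turn": 0.03},{"grip": 0,"travel": [0.31,4.4,-0.04],"turn": 0.034},{"grip": 0,"travel": [0.35,4.9,-0.05],"turn": 0.038},{"grip": 0,"travel": [0.38,5.4,-0.05],"turn": 0.042},{"grip": 0,"travel": [0.42,5.9,-0.05],"turn": 0.046},{"grip": 0,"travel": [0.45,6.4,-0.05],"turn": 0.05},{"grip": 0,"travel": [0.49,6.9,-0.05],"turn": 0.054},{"grip": 0,"travel": [0.52,7.4,-0.05],"turn": 0.058},{"grip": 0,"travel": [0.55,7.9,-0.05],"turn": 0.062},{"grip": 0,"travel": [0.58,8.3,-0.05],"turn": 0.064},{"grip": 0,"travel": [0.58,8.3,-0.05],"turn": 0.064}]'

```text
time_s: 16.55
tool_pos: [535.9, -57.8, 29.4]
tool_rot: [0.694, 0.72, 0.0, 0.002]
force: [1.3, -6.1, 8.7]
finger_gap: 11.5
```

```bash
python3 - <<'E'
from h import *
t=snap("top","top3",(0,120,420,330),1.9); W=world(t); s=snap("scene","s3",(230,100,560,330),2.4); V=world(s)
for n,W in(("top",W),("scene",V)):
  q=(W[...,2]>52)&(W[...,2]<70)&(abs(W[...,0]-526)<62)&(abs(W[...,1]-248)<25); p=W[q]
  print(n,'nose board',len(p),cv2.minAreaRect(p[:,:2].astype(np.float32)) if len(p)>5 else'',np.percentile(p[:,2],[5,50,95]) if len(p) else '')
  for x0,x1 in((420,450),(615,640)):
    q=(W[...,2]>24)&(W[...,2]<40)&(W[...,0]>x0)&(W[...,0]<x1)&(W[...,1]>-40)&(W[...,1]<262); p=W[q]
    if len(p)>10: print(len(p),np.polyfit(p[:,1],p[:,0],1),np.polyfit(p[:,1],p[:,2],1),p[:,1].min(),p[:,1].max())
E
```

```text
top nose board 141 ((543.3081665039062, 241.76516723632812), (62.25524139404297, 12.51622486114502), 2.1788063049316406) [55.43034226 63.85628333 66.63690244]
262 [-3.27196553e-02  6.27527277e+02] [4.55842979e-04 3.07116251e+01] 52.226814826313145 249.25404761586722
scene nose board 98 ((530.24951171875, 237.24560546875), (98.84793090820312, 14.390318870544434), 2.7841622829437256) [53.85805493 62.12609027 66.05268322]
77 [-5.11489373e-02  4.44458870e+02] [-5.28658833e-04  2.92980736e+01] 23.510385566310937 240.2782556222416
320 [-3.86175614e-02  6.33316419e+02] [2.37726443e-03 2.91148200e+01] -39.637961026091396 246.45741354713113
```

View pics/top3.png

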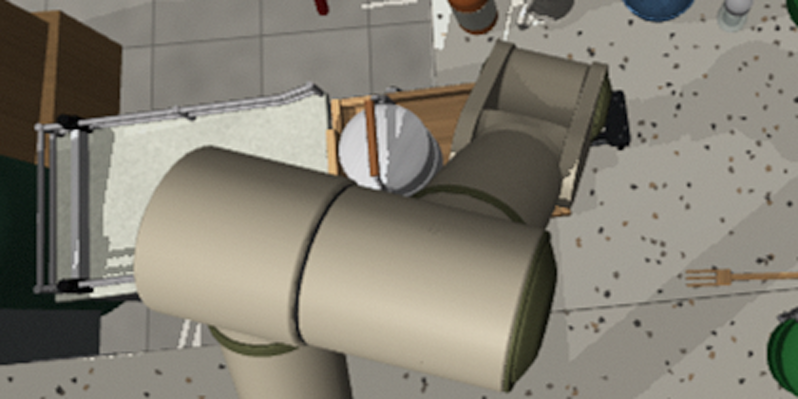

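View pics/s3.png

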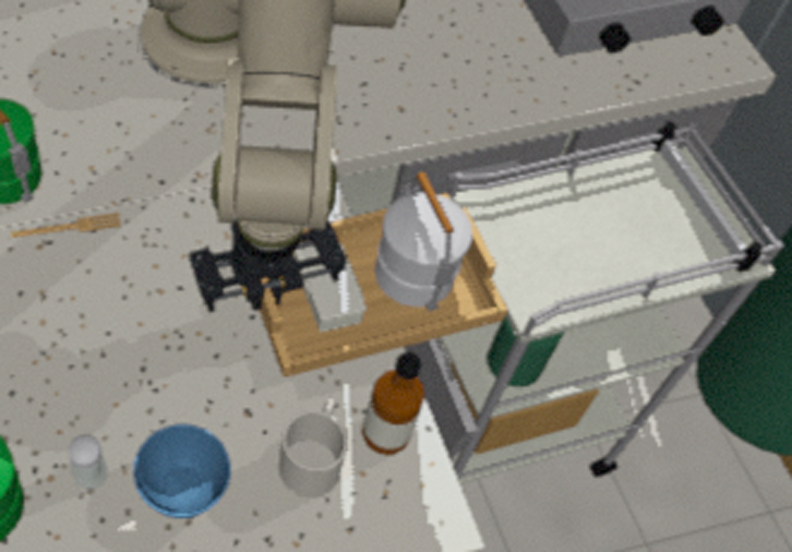

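The tray is level and aligned (nose at top-crop px (333,140), yaw ≈2°, about 1 mm off the axis). I continue along the trolley axis.

Request:
send_rows --increments '[{"grip": 0,"travel": [-0.01,0.3,-0.01],"turn": 0},{"grip": 0,"travel": [-0.03,0.8,-0.02],"turn": 0},{"grip": 0,"travel": [-0.05,1.3,-0.03],"turn": 0},{"grip": 0,"travel": [-0.07,1.8,-0.03],"turn": 0},{"grip": 0,"travel": [-0.09,2.3,-0.03],"turn": 0},{"grip": 0,"travel": [-0.1,2.8,-0.03],"turn": 0},{"grip": 0,"travel": [-0.12,3.3,-0.03],"turn": 0},{"grip": 0,"travel": [-0.14,3.8,-0.03],"turn": 0},{"grip": 0,"travel": [-0.16,4.3,-0.03],"turn": 0},{"grip": 0,"travel": [-0.18,4.8,-0.03],"turn": 0}]'

```text
time_s: 17.48
tool_pos: [534.4, -10.7, 29.5]
tool_rot: [0.694, 0.72, 0.0, 0.003]
force: [0.5, -12.9, 12.1]
finger_gap: 11.8
```

Request:
send_rows --increments '[{"grip": 0,"travel": [-0.01,0.3,0],"turn": 0},{"grip": 0,"travel": [-0.03,0.8,0],"turn": 0},{"grip": 0,"travel": [-0.05,1.3,0],"turn": 0},{"grip": 0,"travel": [-0.07,1.8,0],"turn": 0},{"grip": 0,"travel": [-0.09,2.3,0],"turn": 0},{"grip": 0,"travel": [-0.1,2.8,0],"turn": 0},{"grip": 0,"travel": [-0.12,3.3,0],"turn": 0},{"grip": 0,"travel": [-0.14,3.8,0],"turn": 0},{"grip": 0,"travel": [-0.16,4.3,0],"turn": 0},{"grip": 0,"travel": [-0.18,4.8,0],"turn": 0},{"grip": 0,"travel": [-0.2,5.3,0],"turn": 0},{"grip": 0,"travel": [-0.21,5.8,0],"turn": 0},{"grip": 0,"travel": [-0.23,6.3,0],"turn": 0},{"grip": 0,"travel": [-0.25,6.8,0],"turn": 0},{"grip": 0,"travel": [-0.26,7,0],"turn": 0}]'

```text
time_s: 18.73
tool_pos: [532.7, 59.1, 30.5]
tool_rot: [0.694, 0.72, 0.001, 0.004]
force: [1.4, -16.0, 20.7]
finger_gap: 12.0
```

Request:
send_rows --increments '[{"grip": 0,"travel": [0,0.1,0.1],"turn": 0},{"grip": 0,"travel": [-0.02,0.5,0.12],"turn": 0},{"grip": 0,"travel": [-0.04,1,0.13],"turn": 0},{"grip": 0,"travel": [-0.06,1.5,0.13],"turn": 0},{"grip": 0,"travel": [-0.07,2,0.13],"turn": 0},{"grip": 0,"travel": [-0.09,2.5,0.13],"turn": 0},{"grip": 0,"travel": [-0.11,3,0.13],"turn": 0},{"grip": 0,"travel": [-0.13,3.5,0.13],"turn": 0},{"grip": 0,"travel": [-0.15,4,0.13],"turn": 0},{"grip": 0,"travel": [-0.15,4,0.13],"turn": 0}]'

```text
time_s: 19.57
tool_pos: [528.9, 101.2, 29.6]
tool_rot: [0.694, 0.72, 0.0, 0.001]
force: [1.5, -1.8, 5.3]
finger_gap: 11.8
```

Request:
send_rows --increments '[{"grip": 0,"travel": [-0.02,0.5,0],"turn": 0},{"grip": 0,"travel": [-0.04,1,0],"turn": 0},{"grip": 0,"travel": [-0.06,1.5,0],"turn": 0},{"grip": 0,"travel": [-0.08,2,0],"turn": 0},{"grip": 0,"travel": [-0.1,2.5,0],"turn": 0},{"grip": 0,"travel": [-0.11,3,0],"turn": 0},{"grip": 0,"travel": [-0.13,3.5,-0.05],"turn": 0},{"grip": 0,"travel": [-0.15,4,-0.1],"turn": 0},{"grip": 0,"travel": [-0.16,4.4,-0.15],"turn": 0},{"grip": 0,"travel": [-0.16,4.4,-0.2],"turn": 0},{"grip": 0,"travel": [-0.16,4.4,-0.25],"turn": 0},{"grip": 0,"travel": [-0.16,4.4,-0.25],"turn": 0}]'

```text
time_s: 20.57
tool_pos: [526.7, 145.8, 26.5]
tool_rot: [0.694, 0.72, 0.0, -0.0]
force: [0.8, 3.2, -6.2]
finger_gap: 11.7
```

Request:
send_rows --increments '[{"grip": 0,"travel": [0,0,-0.05],"turn": 0},{"grip": 0,"travel": [0,0,-0.1],"turn": 0},{"grip": 0,"travel": [0,0,-0.15],"turn": 0},{"grip": 0,"travel": [0,0,-0.2],"turn": 0},{"grip": 0,"travel": [0,0,-0.2],"turn": 0},{"grip": 0,"travel": [0,0,-0.2],"turn": 0}]'

```text
time_s: 21.07
tool_pos: [526.9, 145.2, 24.8]
tool_rot: [0.694, 0.72, 0.0, -0.0]
force: [-0.5, 2.8, -5.8]
finger_gap: 11.8
```

Request:
send_rows --increments '[{"grip": 0,"travel": [0.05,0,-0.05],"turn": 0},{"grip": 0,"travel": [0.1,0,-0.1],"turn": 0},{"grip": 0,"travel": [0.1,0,-0.15],"turn": 0},{"grip": 0,"travel": [0.1,0,-0.15],"turn": 0},{"grip": 0,"travel": [0.1,0,-0.15],"turn": 0}]'

```text
time_s: 21.48
tool_pos: [528.0, 145.0, 23.6]
tool_rot: [0.694, 0.72, 0.0, 0.0]
force: [-2.0, -0.7, 0.9]
finger_gap: 11.4
```

Request:
send_rows --increments '[{"grip": 0,"travel": [-0.01,0.3,0],"turn": 0},{"grip": 0,"travel": [-0.03,0.9,0],"turn": 0},{"grip": 0,"travel": [-0.06,1.5,0],"turn": 0},{"grip": 0,"travel": [-0.08,2.1,0],"turn": 0},{"grip": 0,"travel": [-0.1,2.7,0],"turn": 0},{"grip": 0,"travel": [-0.12,3.3,0],"turn": 0},{"grip": 0,"travel": [-0.14,3.9,0],"turn": 0},{"grip": 0,"travel": [-0.17,4.5,0],"turn": 0},{"grip": 0,"travel": [-0.19,5.1,0],"turn": 0},{"grip": 0,"travel": [-0.21,5.7,0],"turn": 0},{"grip": 0,"travel": [-0.23,6.3,0],"turn": 0},{"grip": 0,"travel": [-0.26,6.9,0],"turn": 0},{"grip": 0,"travel": [-0.28,7.5,0],"turn": 0},{"grip": 0,"travel": [-0.3,8.1,0],"turn": 0},{"grip": 0,"travel": [-0.32,8.7,0],"turn": 0},{"grip": 0,"travel": [-0.34,9.3,0],"turn": 0},{"grip": 0,"travel": [-0.37,9.9,0],"turn": 0},{"grip": 0,"travel": [-0.38,10.4,0],"turn": 0},{"grip": 0,"travel": [-0.4,10.8,0],"turn": 0},{"grip": 0,"travel": [-0.41,11,0],"turn": 0}]'

```text
time_s: 23.15
tool_pos: [524.4, 254.7, 23.6]
tool_rot: [0.694, 0.72, 0.0, 0.001]
force: [0.2, -7.1, 1.0]
finger_gap: 11.8
```

```bash
python3 - <<'E'
from h import *
o=r.get_obs(); print(o["tool_pos"],o["force"])
t=snap("top","top4",(0,120,420,330),1.9); W=world(t); s=snap("scene","s4",(300,80,600,300),2.6); V=world(s)
for n,W in(("top",W),("scene",V)):
  q=(W[...,2]>50)&(W[...,2]<66)&(abs(W[...,0]-515)<75)&(abs(W[...,1]-555)<25); p=W[q]
  print(n,'nose board',len(p),cv2.minAreaRect(p[:,:2].astype(np.float32)) if len(p)>5 else'',np.percentile(p[:,2],[5,50,95]) if len(p) else '')
E
```

```text
[524.41705622 254.72407855  23.57290729] [ 0.15072508 -7.11372556  0.99815978]
top nose board 100 ((512.929931640625, 553.4743041992188), (98.10381317138672, 13.482991218566895), 2.5400171279907227) [51.42358198 58.05019954 61.33200024]
scene nose board 47 ((545.6477661132812, 550.5458374023438), (13.720956802368164, 46.61347579956055), 89.11132049560547) [51.20814703 56.75788604 60.01719779]
```

View pics/s4.png

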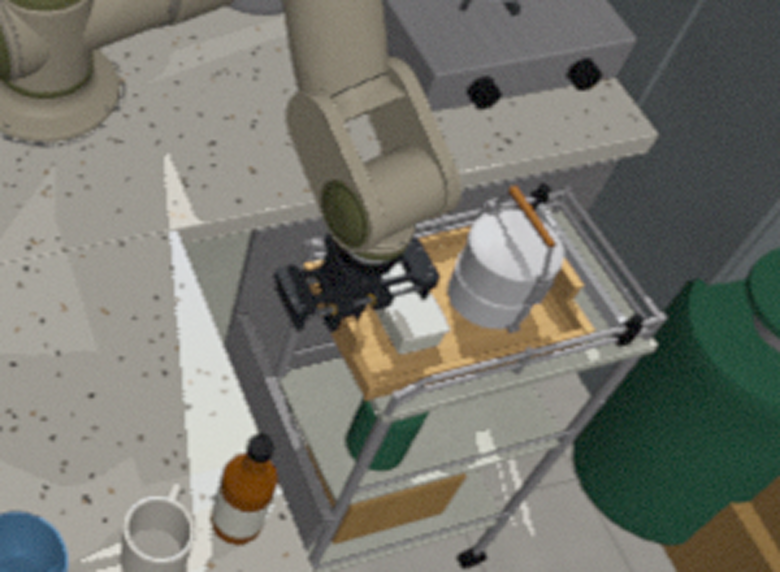

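The tray is on the deck between the rails, carrier upright at crop (505,265), nose about 30 mm short of the stop. I slow down.

Request:
send_rows --increments '[{"grip": 0,"travel": [-0.01,0.3,0],"turn": 0},{"grip": 0,"travel": [-0.02,0.6,0],"turn": 0},{"grip": 0,"travel": [-0.03,0.9,0],"turn": 0},{"grip": 0,"travel": [-0.04,1.2,0],"turn": 0},{"grip": 0,"travel": [-0.06,1.5,0],"turn": 0},{"grip": 0,"travel": [-0.07,1.8,0],"turn": 0},{"grip": 0,"travel": [-0.08,2.1,0],"turn": 0},{"grip": 0,"travel": [-0.09,2.3,0],"turn": 0},{"grip": 0,"travel": [-0.09,2.4,0],"turn": 0},{"grip": 0,"travel": [-0.09,2.5,0],"turn": 0}]'

```text
time_s: 24.08
tool_pos: [523.4, 279.4, 23.6]
tool_rot: [0.694, 0.72, -0.0, 0.001]
force: [0.8, -7.0, 1.9]
finger_gap: 11.7
```

Request:
send_rows --increments '[{"grip": 0,"travel": [0,0.1,0],"turn": 0},{"grip": 0,"travel": [-0.01,0.2,0],"turn": 0},{"grip": 0,"travel": [-0.01,0.3,0],"turn": 0}]'

```text
time_s: 24.33
tool_pos: [523.3, 282.3, 23.5]
tool_rot: [0.694, 0.72, -0.0, 0.001]
force: [0.9, -6.4, 1.3]
finger_gap: 11.9
```

Request:
send_rows --increments '[{"grip": 0,"travel": [0,0.1,0],"turn": 0},{"grip": 0,"travel": [-0.01,0.2,0],"turn": 0},{"grip": 0,"travel": [-0.01,0.3,0],"turn": 0}]'

```text
time_s: 24.58
tool_pos: [523.2, 285.3, 23.6]
tool_rot: [0.694, 0.72, -0.0, 0.001]
force: [-0.0, -6.2, 1.5]
finger_gap: 11.8
```

Request:
send_rows --increments '[{"grip": 0,"travel": [0,0.1,0],"turn": 0},{"grip": 0,"travel": [-0.01,0.2,0],"turn": 0}]'

```text
time_s: 24.75
tool_pos: [523.1, 287.3, 23.6]
tool_rot: [0.694, 0.72, -0.0, 0.001]
force: [0.8, -6.0, 1.8]
finger_gap: 11.4
```

Request:
send_rows --increments '[{"grip": 0,"travel": [0,0.05,0],"turn": 0},{"grip": 0,"travel": [0,0.1,0],"turn": 0}]'

```text
time_s: 24.92
tool_pos: [523.1, 288.2, 23.6]
tool_rot: [0.694, 0.72, -0.0, 0.001]
force: [-0.2, -11.3, 2.0]
finger_gap: 12.1
```

The force rose from 6 to 11.3 N, so that is the stop. I press a little more and hold.

Request:
send_rows --increments '[{"grip": 0,"travel": [0,0.03,0],"turn": 0},{"grip": 0,"travel": [0,0.05,0],"turn": 0}]'

```text
time_s: 25.08
tool_pos: [523.1, 288.2, 23.6]
tool_rot: [0.694, 0.72, -0.001, 0.001]
force: [-0.1, -10.8, 2.1]
finger_gap: 11.8
```

Request:
send_rows --increments '[{"grip": 0,"travel": [0,0.03,0],"turn": 0},{"grip": 0,"travel": [0,0.06,0],"turn": 0},{"grip": 0,"travel": [0,0.06,0],"turn": 0}]'

```text
time_s: 25.33
tool_pos: [523.1, 288.3, 23.5]
tool_rot: [0.694, 0.72, -0.001, 0.001]
force: [-0.1, -13.5, 2.2]
finger_gap: 11.5
```

```bash
python3 - <<'E'
from h import *
o=r.get_obs(); print(o["tool_pos"],o["force"],o["moment"])
t=snap("top","top5",(0,120,420,330),1.9); W=world(t)
q=(W[...,2]>50)&(W[...,2]<66)&(abs(W[...,0]-512)<75)&(abs(W[...,1]-587)<20); p=W[q]
print('nose board',len(p),cv2.minAreaRect(p[:,:2].astype(np.float32)) if len(p)>5 else'')
E
```

```text
[523.13056947 288.25806323  23.54879775] [ -0.14180898 -13.5037343    2.20830264] [-1.86406578 -0.07656522 -0.0154124 ]
nose board 95 ((511.4653625488281, 588.2151489257812), (99.37355041503906, 15.662569046020508), 5.058049201965332)
```

View pics/top5.png

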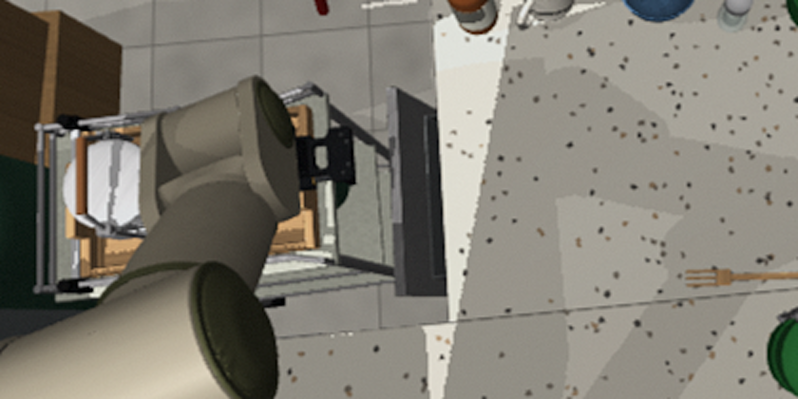

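The nose sits against the stop bar (crop px (75,210)). I ease the push, release and retreat upward.

Request:
send_rows --increments '[{"grip": 0,"travel": [0,-0.04,0.02],"turn": 0},{"grip": 0,"travel": [0,-0.06,0.02],"turn": 0},{"grip": 0.2,"travel": [0,-0.06,0.02],"turn": 0},{"grip": 0.35,"travel": [0,-0.06,0.02],"turn": 0},{"grip": 0.45,"travel": [0,-0.06,0.02],"turn": 0},{"grip": 0.45,"travel": [0,-0.06,0.02],"turn": 0},{"grip": 0.45,"travel": [0,-0.06,0.02],"turn": 0},{"grip": 0.45,"travel": [0,-0.06,0.02],"turn": 0},{"grip": 0.45,"travel": [0,-0.06,0.02],"turn": 0},{"grip": 0.45,"travel": [0,-0.06,1],"turn": 0},{"grip": 0.45,"travel": [0,-0.06,3],"turn": 0},{"grip": 0.45,"travel": [0,-0.06,6],"turn": 0},{"grip": 0.45,"travel": [0,-0.06,10],"turn": 0},{"grip": 0.45,"travel": [0,-0.06,14],"turn": 0},{"grip": 0.45,"travel": [0,-0.06,18],"turn": 0},{"grip": 0.45,"travel": [0,-4,20],"turn": 0},{"grip": 0.45,"travel": [0,-8,20],"turn": 0},{"grip": 0.45,"travel": [-2,-12,20],"turn": 0},{"grip": 0.45,"travel": [-4,-16,20],"turn": 0},{"grip": 0.45,"travel": [-6,-20,20],"turn": 0}]'

```text
time_s: 27.05
tool_pos: [465.6, 97.6, 223.9]
tool_rot: [0.694, 0.72, 0.0, 0.0]
force: [0.3, -0.2, 0.5]
finger_gap: 39.2
```

Request:
send_rows --increments '[{"grip": 0.45,"travel": [-1,-4,0],"turn": 0},{"grip": 0.45,"travel": [-3,-8,0],"turn": 0},{"grip": 0.45,"travel": [-5,-12,0],"turn": 0},{"grip": 0.45,"travel": [-7,-16,0],"turn": 0},{"grip": 0.45,"travel": [-9,-20,0],"turn": 0},{"grip": 0.45,"travel": [-10,-24,0],"turn": 0},{"grip": 0.45,"travel": [-10,-25,0],"turn": 0},{"grip": 0.45,"travel": [-10,-25,0],"turn": 0}]'

```text
time_s: 27.72
tool_pos: [366.2, -154.4, 224.0]
tool_rot: [0.696, 0.718, -0.0, 0.001]
force: [-0.0, 0.7, -1.3]
finger_gap: 39.3
```

```bash
python3 - <<'E'
from h import *
o=r.get_obs(); print(o["time_s"],o["tool_pos"],o["force"])
t=snap("top","top6",(0,130,320,310),2.5); W=world(t)
z=W[...,2]; A=(W[...,0]>380)&(W[...,0]<660)
for nm,lo,hi in(('nose',575,605),('tail',280,300)):
  q=A&(z>52)&(z<66)&(abs(W[...,0]-517)<58)&(W[...,1]>lo)&(W[...,1]<hi); p=W[q]; print(nm,len(p),cv2.minAreaRect(p[:,:2].astype(np.float32)),np.polyfit(p[:,0],p[:,1],1))
q=A&(z>20)&(z<31)&(W[...,1]>300)&(W[...,1]<560)
for a,b in((412,440),(595,625)):
  p=W[q&(W[...,0]>a)&(W[...,0]<b)]; print('side',len(p),np.polyfit(p[:,1],p[:,0],1),p[:,0].mean(),p[:,1].mean(),np.polyfit(p[:,1],p[:,2],1))
p=W[A&(abs(z-37)<5)&(W[...,1]>330)&(W[...,1]<420)&(abs(W[...,0]-520)<80)]; print('box',len(p),cv2.minAreaRect(p[:,:2].astype(np.float32)))
p=W[A&(abs(z-122)<5)&(W[...,1]>400)]; print('lid',len(p),cv2.minEnclosingCircle(p[:,:2].astype(np.float32)),np.median(p[:,2]))
E
```

```text
27.7167 [ 366.20551246 -154.38340049  223.99641653] [-0.02822918  0.72423889 -1.25788227]
nose 94 ((511.132080078125, 589.3768310546875), (99.79090118408203, 14.470795631408691), 6.031216621398926) [1.03278563e-01 5.35948256e+02]
tail 205 ((522.6199951171875, 289.9225158691406), (99.89856719970703, 13.075063705444336), 1.4248714447021484) [3.72318250e-02 2.69555046e+02]
side 419 [-3.71958686e-02  4.38503798e+02] 422.46904490025366 431.08963353547955 [-1.31261302e-04  2.53263095e+01]
side 382 [-3.24405390e-02  6.26289959e+02] 612.5576185590354 423.30802878034785 [1.89099647e-03 2.43633762e+01]
box 766 ((513.8314819335938, 378.9530029296875), (69.83494567871094, 122.4761734008789), 89.83206939697266)
lid 1216 ((516.22802734375, 500.0392761230469), 67.28760528564453) 120.78739738492158
```

View pics/top6.png

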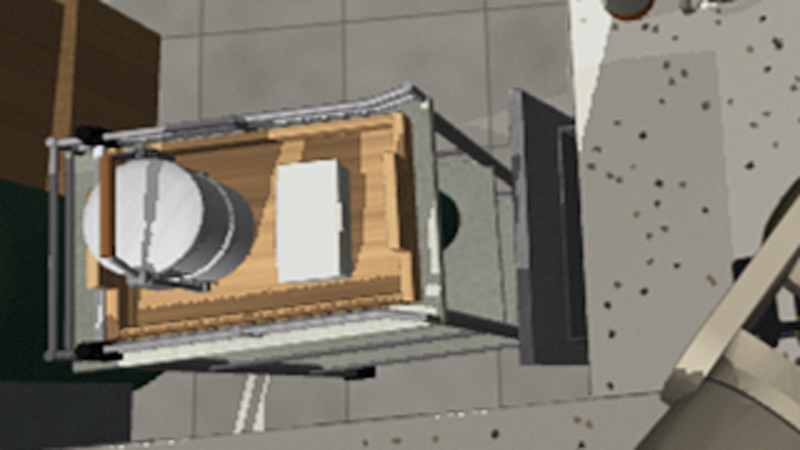

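The tray sits square between the rails with the carrier upright at (150,220) and the box at (310,220); the arm is clear. I hand in.

Request:
send_rows --increments '[{"grip": 0.45,"travel": [0,0,0],"turn": 0},{"grip": 0.45,"travel": [0,0,0],"turn": 0},{"grip": 0.45,"travel": [0,0,0],"turn": 0}]'

```text
time_s: 28.02
tool_pos: [367.1, -150.0, 223.4]
tool_rot: [0.693, 0.721, 0.0, 0.0]
force: [-0.1, -0.4, 0.2]
finger_gap: 39.7
```

```bash
python3 -c "
from station import r
print(r.close_job())"
```

```text
the job is handed in; nothing more can be done
None
```

I stood the aluminium tiffin carrier in the front half of the tray, slid the tray across the gap by its tail board, and pushed it against the tray stop. I then released it and handed the job in at about 28 s. No verdict was reported.

**Pressing home:** the push force rose from about 6 N of rubbing to 11–13.5 N at the stop, so the nose bore on it with roughly 5–7 N.

**Last checks, from the top camera after release:**
- **Squareness:** the tray's sides slope about 0.035 and its tail board 0.037, against 0.037 for the stop and rails. It is about 1 mm off the rails' mid-line.
- **Stop:** the nose face is at y ≈ 593 mm. Given the deck edge at about 265 mm, that is roughly 328 mm in.
- **Carrier and snack box:** the carrier is upright about 61 mm ahead of the tray's middle. The snack box is flat about 60 mm behind it.

**What disagreed:**
- A line fit to the nose board gave 0.10 slope. The carrier's bar hid part of that board, so I discarded it.
- The wrist and top cameras differed by 3–4 mm in y on the carrier's bar and the tail board.
- The down-press reached about 21 N midway over the gap, and I eased it before going on.

I did not measure the bystanders afterwards; none were touched that I could see.

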